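# Set the microscope lamp's filter changer to its third click

### The job

With a fingertip, gently push the tall flat filter lever on top of the microscope lamp all the way back against its stop at the robot's end of the slot; then push it the other way and count the clicks, leaving it seated in the third click. Never let it run on past the third click, leave the small ball-topped iris lever beside it as it is set, grasp nothing, and leave everything else standing where it is.

Things in the scene. Friction and masses are not known exactly. Their poses are not given: they have to be found in the camera images.
- lamp: fixed grey lamp house, a box 220 mm (its x) x 150 mm (its y), flat top 70 mm above the table; origin at the centre of its underside, z up; its x runs along both slots, away from the robot (turned up to 0.4 rad). A light tube leaves its -y side for a fixed microscope, 380 mm high, base 200 x 150 mm centred 270 mm along -y. Nothing within 100 mm of the filter lever is higher than 140 mm
- filter (a joint): travel of the filter lever (m) along the lamp's +x: 0 at the home stop (slot's end nearest the robot), 0.090 at the far end. Spring detents every 18 mm: home 0 (not counted), first click 0.018, second 0.036, third 0.054, fourth 0.072. The push rises to about 7 N; 9 mm on it gives way and the lever snaps by itself into the next click and stays. Starts in the first or second click
- filter_top (a point): centre of the top of the filter lever, an upright flat aluminium paddle 10 mm thick (along the lamp's x), 26 mm wide (y), standing 42 mm above the lamp's top (this point is 112 mm above the table); with the lever home it lies at x = -45 mm, y = +20 mm in the lamp's frame. 2 mm gap under the paddle; both its broad faces are free to push
- iris_ball (a point): centre of the ball on the iris lever, a black ball 18 mm across on a thin stem, 88 mm above the table, in a parallel slot 65 mm to the -y side of the filter lever's; it slides easily along the lamp's x and must stay as it is
- dish: bystander, loose: closed glass dish, a disc 90 mm across, 16 mm high; origin at the centre of its underside
- gluestick: bystander, loose: white glue stick with a blue cap, standing, 29 mm across, 102 mm high; origin at the centre of its underside
- dropper: bystander, loose: small amber bottle with a black cap, 36 mm across, 85 mm high; origin at the centre of its underside
- slidebox: bystander, loose: small wooden slide box, 50 x 90 x 28 mm; origin at the centre of its underside
- forceps: bystander, loose: steel forceps lying flat, 115 mm long, 6 mm high; origin at the centre of its underside
- flask: bystander, loose: pinkish drinking bottle with a white cap, 68 mm across, 200 mm high; origin at the centre of its underside

How it is judged:
On the way:
1. the filter lever is home against its stop (value of joint filter below 0.004 m), for 0.1 s.
At the end, for the whole second after the job is handed in: the filter lever rests in the third click (54 mm from home, within 4 mm), the iris lever within 5 mm of where it was, every bystander within 20 mm of its start and upright (value of joint filter between 0.05 and 0.058 m and velocity of joint filter between -0.005 and 0.005 m/s and distance of iris_ball from where it was at the start of the episode below 0.005 m and distance of each of dish, gluestick, dropper, slidebox, forceps, flask from where it was at the start of the episode below 0.02 m and angle between each of gluestick, dropper, flask's own z axis and vertical below 0.2 rad); the robot touches nothing.
It fails at once if the filter lever ran on past the third click (beyond 64 mm) (value of joint filter above 0.064 m).
It fails at once if the iris lever was shifted by more than 5 mm (distance of iris_ball from where it was at the start of the episode above 0.005 m).
It fails at once if the fingers pushed the lamp or its levers harder than 40 N (contact force between the fingers and lamp above 40 N).
It fails at once if a bystander was shifted, lifted or carried by more than 20 mm (distance of any of dish, gluestick, dropper, slidebox, forceps, flask from where it was at the start of the episode above 0.02 m).
It also fails if it takes over 54 s, if anything falls off the work surface, if the arm or the gripper's body presses on something with over 40 N, if the wrist force passes 120 N, or if a joint passes its speed limit or range.

### The arm

A 7-joint arm with a two-finger parallel gripper is mounted at the origin on the work surface. World frame = base frame: x ahead of the robot, y to its left, z up, the work surface at z = 0. Lengths are in m, angles in rad, forces in N, time in s.
With the tool pointing down it reaches from about 0.425 to 0.95 m from the base axis. Payload 4.7 kg.
Tool frame: the origin (TCP) lies midway between the tips of the shut fingers; the grasp point (between the pads) lies 19 mm behind it; y points along the fingers, x is the direction in which the jaws open and shut, and the axes are right-handed (so a half turn about y gives the same grasp; the last joint's range is limited). The gripper opens to 87 mm and grips with 3 to 60 N. Pads are 19 mm wide; open, the fingers measure 117 mm over their backs; the gripper's body (75 mm by 190 mm) begins 51 mm behind the grasp point.
Start: joints at [-1.335, 0.469, -0.049, 1.532, 0.024, 1.141, -0.082], TCP at [0.177, 0.652, 0.223] pointing down, gripper open.
Joint ranges: [-2.59, 2.59], [-0.33, 1.99], [-1.39, 1.29], [0.1, 2.45], [-1.04, 4.18], [0.21, 1.99], [-2.66, 2.66]. Speed limits (rad/s): [2.57, 2.57, 3.14, 3.14, 3.14, 3.14, 3.14].

### API

Orientations are given as a rotation vector (axis times angle).
In Python, from plant import r gives the robot as it stands. The module is installed in compiled form; this text tells all that it offers.
- The arm moves only by the tool step_arm, never from a script. Its arguments are lists of equal length, an entry for each row: "grip": the closure, from 0 (fully open) to 1 (shut); "delta_pos": the shift along the tool's x, y, z in m, a list of three; "rotation": the turn, a rotation vector about the tool's x, y, z in rad, a list of three. In form: {"grip": [grip, ...], "delta_pos": [[tx, ty, tz], ...], "rotation": [[wx, wy, wz], ...]}. A call has 1 to 8 rows; each row is the pose to reach, as a shift and turn from the pose measured when the call began, along the tool's axes at that moment; what a row does not reach only later rows make up. A row lasts 1/10 s, in which the tool goes at most 50 mm and 8.59 degrees, less where a joint would pass 70% of its speed; a pose out of reach is approached as far as the arm can. A call with a gripper value outside its range is refused whole. The fingers move at their own pace and stop on an object; "grip_force" is the grip in N (left out, the last holds). Time passes only in rows, so rows that repeat a pose let the fingers close. It gives the time, the measured TCP pose, the force and the opening at its end, in the units of the state.
- r.state(): the state, without advancing time (a new reading comes with each control period).
- r.snapshot(name): name is "scene" or "top" or "wrist"; returns (picture, depth): 400x640x3 uint8, blue, green, red; 400x640 float32, m along the optical axis (not along the pixel's ray), 0 where there is no reading.
- r.camera_model(name): a dict with "fx", "fy", "cx", "cy" (pixels), "R" (3x3) and "t" (3): a world point X has camera coordinates R X + t. Camera axes: x right, y down, z forward; pixel columns grow to the right and rows downward; lengths in m; the calibration is good to about 2 mm. A picture is of the moment at which its call begins: read the wrist's pose just before it. camera_model takes no time and is no camera call; for the wrist camera it gives the pose at the moment of the call.
- r.hand_in(): hands the job in, once; it reports no verdict.
The state is a dict: "time_s": time; "q": joint angles; "joint_vel": joint speeds; "joint_torque": joint torques, N m; "position": TCP position; "tcp_rot": TCP orientation; "wrist_force": force on the tool from outside, world axes, zero at the start; "moment": the same for the moment, N m; "width": finger opening in m.
Only numpy, scipy, OpenCV 4.12 (cv2) and the standard library are available. Lean on these libraries where they do the work, as an engineer would, in place of code of your own. Each camera call takes 0.05 s, during which the arm holds its last target. There are 200 camera calls.

## Working session

There is one attempt and no reset: what is moved stays moved. The work goes in short steps, Python scripts to look and compute and a tool call to move; the robot and the scene stay as the last step left them, time stands still between calls to the robot, and variables do not carry over. Pictures are saved under pics/ and viewed, about 8 in all and at most 12, crops included, and the job is handed in when it is done.

Besides the shell and the picture viewer there is one more tool, called after "Call:" as name(argument=value, ...) on one line, values as JSON. step_arm: Moves the arm, as the interface text tells. Its arguments: {"type":"object","properties":{"grip":{"type":"array"},"delta_pos":{"type":"array"},"rotation":{"type":"array"},"grip_force":{"type":"number"}},"required":["grip","delta_pos","rotation"]}

```bash
mkdir -p pics; python3 - <<'E'
from plant import r
import cv2, numpy as np
s=r.state(); print({k:np.round(v,3).tolist() for k,v in s.items()})
for n in("scene","top"):
    p,d=r.snapshot(n); cv2.imwrite(f"pics/{n}0.png",p); np.save(f"{n}0.npy",d)
    m=r.camera_model(n); print(n,{k:np.round(v,3).tolist() for k,v in m.items()})
E
```

```text
{'time_s': 0.0, 'q': [-1.335, 0.469, -0.049, 1.534, 0.024, 1.141, -0.082], 'joint_vel': [0.0, 0.001, 0.0, -0.0, 0.001, 0.001, 0.002], 'joint_torque': [-0.001, -50.796, -0.081, -23.616, -0.061, 0.038, 0.0], 'position': [0.176, 0.651, 0.222], 'tcp_rot': [-1.324, -1.011, 1.013], 'wrist_force': [0.545, 1.094, -0.555], 'moment': [-0.022, 0.016, 0.011], 'width': 0.087}
scene {'fx': 459.836, 'fy': 459.836, 'cx': 322.658, 'cy': 197.475, 'R': [[-0.054, 0.998, -0.021], [0.564, 0.013, -0.826], [-0.824, -0.057, -0.564]], 't': [-0.107, -0.239, 1.4]}
top {'fx': 363.766, 'fy': 363.766, 'cx': 320.262, 'cy': 199.012, 'R': [[-0.029, -0.999, 0.03], [-0.99, 0.025, -0.141], [0.14, -0.034, -0.99]], 't': [0.13, 0.572, 0.731]}
```

View pics/top0.png

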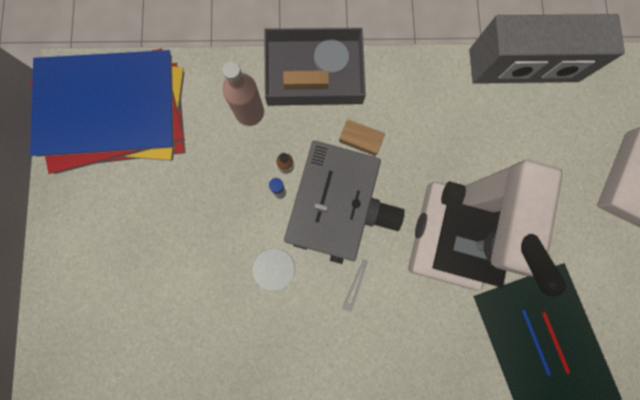

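View pics/scene0.png

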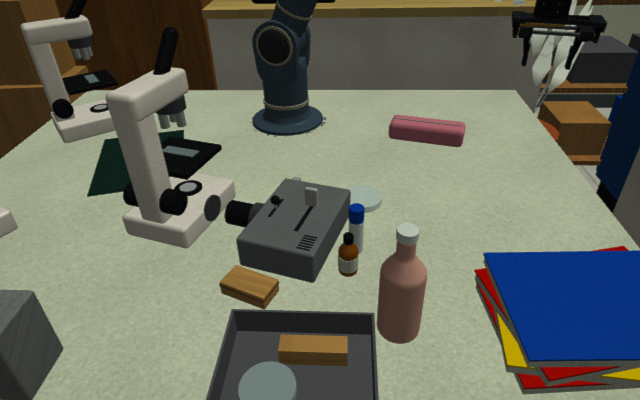

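The top view shows the lamp (corners near (316,141), (381,158), (355,260), (286,242)), the filter lever at about (320,207), the iris at (356,203), the glue stick at (277,187) and the dropper at (285,162). I'll measure these from depth.

```bash
cat > h.py <<'E'
import numpy as np, cv2
from plant import r
def cloud(d,m):
    v,u=np.indices(d.shape); P=np.stack([(u-m["cx"])/m["fx"]*d,(v-m["cy"])/m["fy"]*d,d],-1)
    return (P-np.array(m["t"]))@np.array(m["R"])
def ray(u,v,m,z):
    R=np.array(m["R"]);c=-R.T@np.array(m["t"]);q=R.T@[(u-m["cx"])/m["fx"],(v-m["cy"])/m["fy"],1]
    return c+q*(z-c[2])/q[2]
E
python3 - <<'E'
from h import *
m=r.camera_model("top"); W=cloud(np.load("top0.npy"),m)
roi=np.zeros(W.shape[:2],bool); roi[130:275,270:390]=1
t=roi&(abs(W[...,2]-.07)<.006)
n,l,st,_=cv2.connectedComponentsWithStats(t.astype(np.uint8)); k=1+np.argmax(st[1:,4])
(c,sz,a)=cv2.minAreaRect(W[l==k][:,:2].astype(np.float32)); print("rect",c,sz,a,np.median(W[l==k][:,2]))
hi=(W[...,2]>.078)&roi
n,l,st,_=cv2.connectedComponentsWithStats(hi.astype(np.uint8))
for i in range(1,n):
    if st[i,4]>3:
        q=W[l==i]; z=q[:,2].max(); qt=q[q[:,2]>z-.01]; print(st[i],"zmax",z,qt.mean(0).round(4),qt.min(0).round(3),qt.max(0).round(3))
for nm,uv,z in(("paddle",(320,207),.112),("iris",(356,203),.088),("slot far",(331,172),.07),("slot near",(318,222),.07),("c1",(316,141),.07),("c2",(381,158),.07),("c3",(355,260),.07),("c4",(286,242),.07)): print(nm,ray(*uv,m,z).round(4))
s=r.state()
from scipy.spatial.transform import Rotation as Ro
print(Ro.from_rotvec(s["tcp_rot"]).as_matrix().round(3))
p=cv2.imread("pics/top0.png")[130:270,265:395]; cv2.imwrite("pics/crop1.png",cv2.resize(p,None,fx=4,fy=4,interpolation=cv2.INTER_CUBIC))
E
```

```text
rect (0.5666542053222656, 0.07977165281772614) (0.16981211304664612, 0.21978290379047394) 72.98297119140625 0.0701115813937836
[279 153   9  10  68] zmax 0.8003339046522054 [0.4672 0.1407 0.8003] [0.467 0.141 0.8  ] [0.467 0.141 0.8  ]
[270 178  14  16 183] zmax 0.10485488025181458 [0.5954 0.202  0.1019] [0.582 0.189 0.097] [0.61  0.214 0.105]
[352 200   9   9  66] zmax 0.0994776140305568 [0.5557 0.0468 0.0947] [0.548 0.038 0.09 ] [0.564 0.054 0.099]
[314 204  14   9  89] zmax 0.1145584557160371 [0.549  0.1164 0.1112] [0.542 0.105 0.105] [0.555 0.128 0.115]
paddle [0.5492 0.1182 0.112 ]
iris [0.5582 0.0458 0.088 ]
slot far [0.6259 0.0921 0.07  ]
slot near [0.5239 0.1217 0.07  ]
c1 [0.6923 0.1211 0.07  ]
c2 [ 0.6532 -0.0126  0.07  ]
c3 [0.4464 0.0503 0.07  ]
c4 [0.4858 0.1865 0.07  ]
[[ 0.262 -0.    -0.965]
 [ 0.965 -0.002  0.262]
 [-0.002 -1.    -0.   ]]
```

View pics/crop1.png

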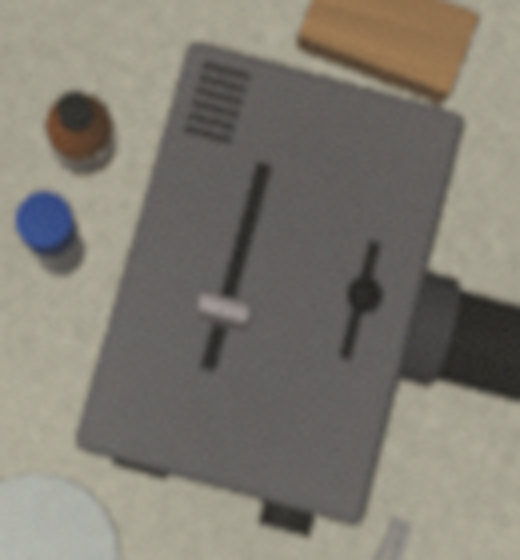

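The slots run at about -17.3°. The lever at (0.549, 0.117) fits the first click. The tool's jaw axis is already nearly parallel to the lamp's y, so I'll shut the fingers, go over to the far side of the lever and stay high.

Call:
step_arm(grip=[1,1,1,1,1,1,1,1], delta_pos=[[-0.03,0,-0.038],[-0.06,0,-0.076],[-0.09,0,-0.114],[-0.12,0,-0.152],[-0.15,0,-0.19],[-0.18,0,-0.228],[-0.21,0,-0.266],[-0.24,0,-0.304]], rotation=[[0,0.036,0],[0,0.036,0],[0,0.036,0],[0,0.036,0],[0,0.036,0],[0,0.036,0],[0,0.036,0],[0,0.036,0]])

```text
time_s: 0.9
position: [0.4078, 0.3378, 0.2219]
tcp_rot: [-1.338, -0.984, 0.986]
wrist_force: [0.3, 0.5, -1.3]
width: 0.0312
```

```bash
cat > go.py <<'E'
from h import *
import sys
from scipy.spatial.transform import Rotation as Ro
s=r.state(); M=Ro.from_rotvec(s["tcp_rot"]).as_matrix(); a=np.deg2rad(-17.3)
ux=np.array([np.cos(a),np.sin(a),0]);P0=np.array([.549,.117,0])-.018*ux
d=np.array(s["position"])-P0; uy=np.array([-ux[1],ux[0],0])
print("t",s["time_s"],"pos",np.round(s["position"],4),"lamp: s=%.4f y=%.4f z=%.4f"%(d@ux,d@uy,d[2]),"F lamp",np.round([np.dot(s["wrist_force"],ux),np.dot(s["wrist_force"],uy),s["wrist_force"][2]],2),"w",s["width"])
print(M.round(3))
if len(sys.argv)>3:
    g=P0+float(sys.argv[1])*ux+float(sys.argv[2])*uy; g[2]=float(sys.argv[3])
    print("tool delta",(M.T@(g-s["position"])).round(4))
    D=np.stack([-ux*0+uy,-np.array([0,0,1.]),-ux],1)
    print("rot",Ro.from_matrix(M.T@D).as_rotvec().round(4))
E
python3 go.py .053 0 .2
```

```text
t 0.9 pos [0.4078 0.3378 0.2219] lamp: s=-0.1825 y=0.1689 z=0.2219 F lamp [ 0.12  0.52 -1.29] w 0.03120322003972246
[[ 0.296 -0.001 -0.955]
 [ 0.955 -0.002  0.296]
 [-0.002 -1.     0.   ]]
tool delta [-0.1691  0.0222 -0.2353]
rot [-0.0001  0.0013 -0.002 ]
```

Call:
step_arm(grip=[1,1,1,1,1,1,1,1], delta_pos=[[-0.027,0,-0.04],[-0.055,0,-0.08],[-0.085,0,-0.12],[-0.115,0,-0.16],[-0.145,0,-0.2],[-0.169,0,-0.235],[-0.169,0.01,-0.235],[-0.169,0.022,-0.235]], rotation=[[0,0,0],[0,0,0],[0,0,0],[0,0,0],[0,0,0],[0,0,0],[0,0,0],[0,0,0]])

```text
time_s: 1.7
position: [0.5825, 0.1059, 0.1995]
tcp_rot: [-1.338, -0.982, 0.984]
wrist_force: [-0.8, 0.8, 0.2]
width: 0.0006
```

```bash
python3 go.py .053 0 .092; python3 - <<'E'
from h import *
for n in("wrist","scene"):
    p,d=r.snapshot(n); cv2.imwrite(f"pics/{n}1.png",p)
q=cv2.imread("pics/scene1.png")[130:290,200:400]
w=cv2.imread("pics/wrist1.png")
cv2.imwrite("pics/c2.png",np.vstack([cv2.resize(q,(500,400)),cv2.resize(w,(500,200))[:, :]])) if 0 else cv2.imwrite("pics/c2.png",np.hstack([cv2.resize(q,(400,320)),cv2.resize(w,(400,320))]))
E
```

```text
t 1.7 pos [0.5825 0.1059 0.1995] lamp: s=0.0533 y=-0.0006 z=0.1995 F lamp [-0.95  0.53  0.2 ] w 0.0005739432780172962
[[ 0.298 -0.001 -0.954]
 [ 0.954 -0.002  0.298]
 [-0.002 -1.     0.   ]]
tool delta [0.0008 0.1075 0.0003]
rot [-0.0001 -0.0012 -0.0018]
```

View pics/c2.png

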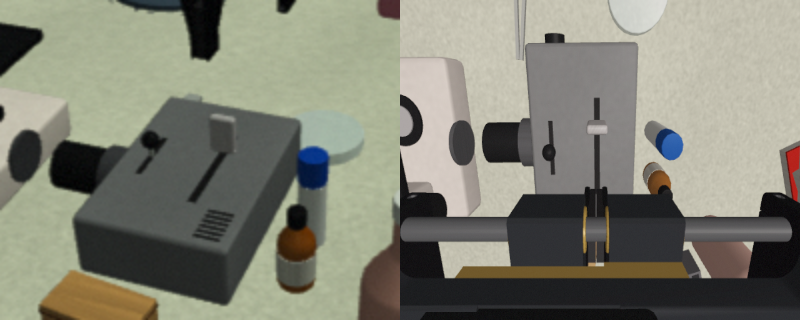

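The fingers are shut and lined up with the slot on the far side of the lever, about 2 cm clear. I'll go down to 0.092.

Call:
step_arm(grip=[1,1,1,1,1,1], delta_pos=[[0,0.03,0],[0,0.06,0],[0,0.085,0],[0,0.1,0],[0,0.107,0],[0,0.107,0]], rotation=[[0,0,0],[0,0,0],[0,0,0],[0,0,0],[0,0,0],[0,0,0]])

```text
time_s: 2.4
position: [0.5787, 0.1087, 0.0902]
tcp_rot: [-1.333, -0.981, 0.993]
wrist_force: [-1.0, -0.2, 0.0]
width: 0.0006
```

Call:
step_arm(grip=[1,1,1,1,1,1,1,1], delta_pos=[[0,0,0.003],[0,0,0.006],[0,0,0.009],[0,0,0.012],[0,0,0.015],[0,0,0.018],[0,0,0.021],[0,0,0.024]], rotation=[[0,0,0],[0,0,0],[0,0,0],[0,0,0],[0,0,0],[0,0,0],[0,0,0],[0,0,0]])

```text
time_s: 3.2
position: [0.5582, 0.1151, 0.0909]
tcp_rot: [-1.337, -0.985, 0.989]
wrist_force: [4.0, -0.9, -1.2]
width: 0.0003
```

```bash
python3 go.py
```

```text
t 3.2 pos [0.5582 0.1151 0.0909] lamp: s=0.0273 y=0.0009 z=0.0909 F lamp [ 4.06  0.32 -1.17] w 0.0003428797080463866
[[ 0.294 -0.002 -0.956]
 [ 0.956 -0.002  0.294]
 [-0.003 -1.     0.001]]
```

Call:
step_arm(grip=[1,1,1,1,1], delta_pos=[[0,0,0.002],[0,0,0.004],[0,0,0.006],[0,0,0.008],[0,0,0.009]], rotation=[[0,0,0],[0,0,0],[0,0,0],[0,0,0],[0,0,0]])

```text
time_s: 3.7
position: [0.549, 0.1179, 0.0908]
tcp_rot: [-1.336, -0.985, 0.99]
wrist_force: [0.1, -0.4, 0.6]
width: 0.0003
```

```bash
python3 go.py
```

```text
t 3.7 pos [0.549  0.1179 0.0908] lamp: s=0.0178 y=0.0009 z=0.0908 F lamp [ 0.23 -0.35  0.57] w 0.00033317575367825415
[[ 0.293 -0.002 -0.956]
 [ 0.956 -0.002  0.293]
 [-0.003 -1.     0.001]]
```

Call:
step_arm(grip=[1,1,1], delta_pos=[[0,0,0.001],[0,0,0.002],[0,0,0.003]], rotation=[[0,0,0],[0,0,0],[0,0,0]])

```text
time_s: 4.0
position: [0.5488, 0.118, 0.0911]
tcp_rot: [-1.34, -0.988, 0.986]
wrist_force: [8.5, -2.7, -6.7]
width: 0.0006
```

```bash
python3 go.py
```

```text
t 4.0 pos [0.5488 0.118  0.0911] lamp: s=0.0175 y=0.0009 z=0.0911 F lamp [ 8.96 -0.04 -6.65] w 0.0006232412578760377
[[ 0.294  0.004 -0.956]
 [ 0.956 -0.003  0.294]
 [-0.002 -1.    -0.004]]
```

A 9 N push moved the lever less than 1 mm, which is above the 7 N detent peak, so it's against the hard stop. I'll back off, go over the lever and come down on the robot's side.

Call:
step_arm(grip=[1,1,1,1,1,1,1,1], delta_pos=[[0,0,-0.008],[0,0,-0.02],[0,-0.02,-0.022],[0,-0.05,-0.022],[0,-0.07,-0.01],[0,-0.07,0.03],[0,-0.07,0.063],[0,-0.07,0.063]], rotation=[[0,0,0],[0,0,0],[0,0,0],[0,0,0],[0,0,0],[0,0,0],[0,0,0],[0,0,0]])

```text
time_s: 4.8
position: [0.4845, 0.1381, 0.1606]
tcp_rot: [-1.336, -0.988, 0.991]
wrist_force: [0.3, 0.1, -0.3]
width: 0.0005
```

```bash
python3 go.py -.045 0 .092; python3 - <<'E'
from h import *
for n in("top","scene"):
    p,d=r.snapshot(n); cv2.imwrite(f"pics/{n}2.png",p)
q=cv2.imread("pics/scene2.png")[150:270,220:370]
w=cv2.imread("pics/top2.png")[130:270,265:395]
cv2.imwrite("pics/c3.png",np.hstack([cv2.resize(q,(420,336)),cv2.resize(w,(312,336))]))
E
```

```text
t 4.8 pos [0.4845 0.1381 0.1606] lamp: s=-0.0499 y=0.0010 z=0.1606 F lamp [ 0.27  0.15 -0.32] w 0.00047108770389771087
[[ 0.29  -0.001 -0.957]
 [ 0.957 -0.002  0.29 ]
 [-0.002 -1.    -0.   ]]
tool delta [-0.0009  0.0686 -0.0049]
rot [ 0.0001  0.0073 -0.0024]
```

View pics/c3.png

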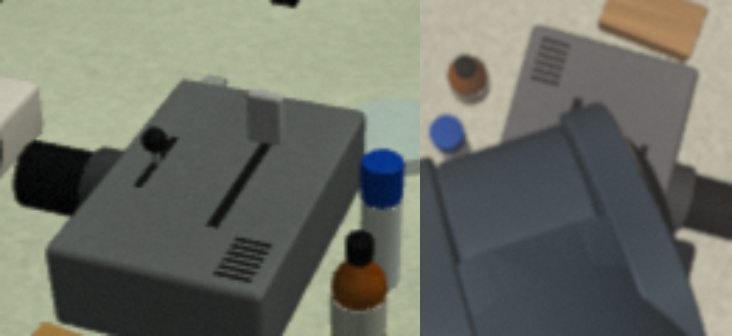

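The lever now stands at the robot's end of its slot, so it is home, and the iris looks unchanged. I'll go down on the near side and approach.

Call:
step_arm(grip=[1,1,1,1,1,1], delta_pos=[[0,0.03,0],[0,0.05,0],[0,0.062,0],[0,0.068,-0.003],[0,0.068,-0.006],[0,0.068,-0.01]], rotation=[[0,0.007,0],[0,0.007,0],[0,0.007,0],[0,0.007,0],[0,0.007,0],[0,0.007,0]])

```text
time_s: 5.5
position: [0.4998, 0.1337, 0.0938]
tcp_rot: [-1.344, -0.985, 0.98]
wrist_force: [0.2, 1.2, 0.4]
width: 0.0003
```

```bash
python3 go.py
```

```text
t 5.5 pos [0.4998 0.1337 0.0938] lamp: s=-0.0339 y=0.0013 z=0.0938 F lamp [-0.2   1.18  0.4 ] w 0.000317529559871646
[[ 0.3    0.006 -0.954]
 [ 0.954 -0.002  0.3  ]
 [-0.001 -1.    -0.006]]
```

Call:
step_arm(grip=[1,1,1,1,1,1,1,1], delta_pos=[[0,0,-0.003],[0,0,-0.006],[0,0,-0.009],[0,0,-0.012],[0,0,-0.015],[0,0,-0.018],[0,0,-0.02],[0,0,-0.022]], rotation=[[0,0,0],[0,0,0],[0,0,0],[0,0,0],[0,0,0],[0,0,0],[0,0,0],[0,0,0]])

```text
time_s: 6.3
position: [0.5198, 0.1274, 0.0938]
tcp_rot: [-1.342, -0.983, 0.981]
wrist_force: [-4.2, 1.6, 3.0]
width: 0.0003
```

```bash
python3 go.py
```

```text
t 6.3 pos [0.5198 0.1274 0.0938] lamp: s=-0.0130 y=0.0013 z=0.0938 F lamp [-4.43  0.25  3.04] w 0.0003087851767494465
[[ 0.3    0.003 -0.954]
 [ 0.954 -0.002  0.3  ]
 [-0.001 -1.    -0.004]]
```

Call:
step_arm(grip=[1,1,1,1], delta_pos=[[0,0,-0.001],[0,0,-0.002],[0,0,-0.003],[0,0,-0.003]], rotation=[[0,0,0],[0,0,0],[0,0,0],[0,0,0]])

```text
time_s: 6.7
position: [0.5214, 0.1269, 0.0937]
tcp_rot: [-1.34, -0.982, 0.983]
wrist_force: [-5.7, 0.9, 3.7]
width: 0.0005
```

Call:
step_arm(grip=[1,1,1], delta_pos=[[0,0,-0.001],[0,0,-0.002],[0,0,-0.003]], rotation=[[0,0,0],[0,0,0],[0,0,0]])

```text
time_s: 7.0
position: [0.5228, 0.1265, 0.0936]
tcp_rot: [-1.337, -0.98, 0.985]
wrist_force: [-7.7, 1.6, 4.9]
width: 0.0001
```

Call:
step_arm(grip=[1,1,1], delta_pos=[[0,0,-0.001],[0,0,-0.002],[0,0,-0.003]], rotation=[[0,0,0],[0,0,0],[0,0,0]])

```text
time_s: 7.3
position: [0.5243, 0.1261, 0.0935]
tcp_rot: [-1.335, -0.978, 0.987]
wrist_force: [-6.6, 1.7, 5.4]
width: 0.0003
```

```bash
python3 go.py
```

```text
t 7.3 pos [0.5243 0.1261 0.0935] lamp: s=-0.0083 y=0.0013 z=0.0935 F lamp [-6.82 -0.33  5.43] w 0.0002524873703553679
[[ 0.298 -0.006 -0.954]
 [ 0.954 -0.001  0.298]
 [-0.003 -1.     0.005]]
```

Call:
step_arm(grip=[1,1,1], delta_pos=[[0,0,-0.002],[0,0,-0.003],[0,0,-0.004]], rotation=[[0,0,0],[0,0,0],[0,0,0]])

```text
time_s: 7.6
position: [0.5295, 0.1245, 0.0937]
tcp_rot: [-1.337, -0.98, 0.986]
wrist_force: [0.6, -0.5, -0.9]
width: 0.0002
```

Call:
step_arm(grip=[1,1,1], delta_pos=[[0,0,-0.002],[0,0,-0.003],[0,0,-0.004]], rotation=[[0,0,0],[0,0,0],[0,0,0]])

```text
time_s: 7.9
position: [0.5338, 0.123, 0.0937]
tcp_rot: [-1.338, -0.98, 0.985]
wrist_force: [-0.3, -0.3, 0.8]
width: 0.0004
```

```bash
python3 go.py
```

```text
t 7.9 pos [0.5338 0.123  0.0937] lamp: s=0.0017 y=0.0012 z=0.0937 F lamp [-0.19 -0.39  0.77] w 0.00044129186023407154
[[ 0.299 -0.002 -0.954]
 [ 0.954 -0.002  0.299]
 [-0.002 -1.     0.002]]
```

First click: released at TCP s ≈ -0.007, as expected. The second should release near +0.011.

Call:
step_arm(grip=[1,1,1,1], delta_pos=[[0,0,-0.002],[0,0,-0.004],[0,0,-0.006],[0,0,-0.007]], rotation=[[0,0,0],[0,0,0],[0,0,0],[0,0,0]])

```text
time_s: 8.3
position: [0.5389, 0.1215, 0.0935]
tcp_rot: [-1.335, -0.978, 0.987]
wrist_force: [-6.5, 1.9, 5.7]
width: 0.0006
```

Call:
step_arm(grip=[1,1,1], delta_pos=[[0,0,-0.002],[0,0,-0.003],[0,0,-0.004]], rotation=[[0,0,0],[0,0,0],[0,0,0]])

```text
time_s: 8.6
position: [0.5406, 0.121, 0.0934]
tcp_rot: [-1.331, -0.975, 0.99]
wrist_force: [-7.1, 2.1, 5.9]
width: 0.0007
```

```bash
python3 go.py
```

```text
t 8.6 pos [0.5406 0.121  0.0934] lamp: s=0.0088 y=0.0013 z=0.0934 F lamp [-7.38 -0.13  5.93] w 0.0007418840213020909
[[ 0.298 -0.011 -0.955]
 [ 0.955 -0.001  0.298]
 [-0.004 -1.     0.01 ]]
```

Call:
step_arm(grip=[1,1,1], delta_pos=[[0,0,-0.002],[0,0,-0.003],[0,0,-0.004]], rotation=[[0,0,0],[0,0,0],[0,0,0]])

```text
time_s: 8.9
position: [0.543, 0.1202, 0.0933]
tcp_rot: [-1.329, -0.974, 0.992]
wrist_force: [-3.1, 0.7, 2.9]
width: 0.0006
```

```bash
python3 go.py
```

```text
t 8.9 pos [0.543  0.1202 0.0933] lamp: s=0.0113 y=0.0013 z=0.0933 F lamp [-3.17 -0.28  2.91] w 0.0006129241484380133
[[ 0.297 -0.014 -0.955]
 [ 0.955 -0.001  0.297]
 [-0.005 -1.     0.013]]
```

Call:
step_arm(grip=[1,1], delta_pos=[[0,0,-0.001],[0,0,-0.001]], rotation=[[-0.013,0,0],[-0.013,0,0]])

```text
time_s: 9.1
position: [0.5445, 0.1198, 0.0933]
tcp_rot: [-1.341, -0.983, 0.987]
wrist_force: [0.6, -0.1, -0.1]
width: 0.0004
```

```bash
python3 go.py
```

```text
t 9.1 pos [0.5445 0.1198 0.0933] lamp: s=0.0129 y=0.0014 z=0.0933 F lamp [ 0.61  0.05 -0.14] w 0.00041519649823363133
[[ 0.297  0.001 -0.955]
 [ 0.955 -0.005  0.297]
 [-0.004 -1.    -0.002]]
```

Second click: released at s ≈ 0.012 and the force is gone. Contact should come at about 0.020, and the third should release near 0.029.

Call:
step_arm(grip=[1,1,1,1,1], delta_pos=[[0,0,-0.003],[0,0,-0.006],[0,0,-0.009],[0,0,-0.011],[0,0,-0.012]], rotation=[[0,0,0],[0,0,0],[0,0,0],[0,0,0],[0,0,0]])

```text
time_s: 9.6
position: [0.5549, 0.1165, 0.0932]
tcp_rot: [-1.339, -0.981, 0.988]
wrist_force: [-4.9, 1.2, 3.9]
width: 0.0004
```

```bash
python3 go.py
```

```text
t 9.6 pos [0.5549 0.1165 0.0932] lamp: s=0.0238 y=0.0013 z=0.0932 F lamp [-5.06 -0.32  3.95] w 0.0004032293207769335
[[ 0.297 -0.002 -0.955]
 [ 0.955 -0.004  0.297]
 [-0.005 -1.     0.001]]
```

Call:
step_arm(grip=[1,1,1], delta_pos=[[0,0,-0.002],[0,0,-0.003],[0,0,-0.004]], rotation=[[0,0,0],[0,0,0],[0,0,0]])

```text
time_s: 9.9
position: [0.5568, 0.116, 0.093]
tcp_rot: [-1.336, -0.979, 0.991]
wrist_force: [-6.8, 1.0, 5.8]
width: 0.0008
```

```bash
python3 go.py
```

```text
t 9.9 pos [0.5568 0.116  0.093 ] lamp: s=0.0258 y=0.0013 z=0.0930 F lamp [-6.77 -1.09  5.79] w 0.000820653291140604
[[ 0.296 -0.006 -0.955]
 [ 0.955 -0.004  0.296]
 [-0.006 -1.     0.005]]
```

Call:
step_arm(grip=[1,1,1], delta_pos=[[0,0,-0.002],[0,0,-0.003],[0,0,-0.003]], rotation=[[0,0,0],[0,0,0],[0,0,0]])

```text
time_s: 10.2
position: [0.5578, 0.1157, 0.0929]
tcp_rot: [-1.333, -0.976, 0.994]
wrist_force: [-6.7, 1.5, 5.3]
width: 0.0004
```

```bash
python3 go.py
```

```text
t 10.2 pos [0.5578 0.1157 0.0929] lamp: s=0.0268 y=0.0014 z=0.0929 F lamp [-6.87 -0.57  5.26] w 0.0003876663844869368
[[ 0.295 -0.01  -0.955]
 [ 0.955 -0.004  0.295]
 [-0.007 -1.     0.009]]
```

Call:
step_arm(grip=[1,1,1], delta_pos=[[0,0,-0.002],[0,0,-0.003],[0,0,-0.004]], rotation=[[0,0,0],[0,0,0],[0,0,0]])

```text
time_s: 10.5
position: [0.5605, 0.1149, 0.0927]
tcp_rot: [-1.331, -0.975, 0.995]
wrist_force: [-2.8, 0.2, 1.9]
width: 0.0003
```

```bash
python3 go.py
```

```text
t 10.5 pos [0.5605 0.1149 0.0927] lamp: s=0.0296 y=0.0014 z=0.0927 F lamp [-2.77 -0.62  1.88] w 0.0003215875298306887
[[ 0.295 -0.013 -0.955]
 [ 0.956 -0.003  0.295]
 [-0.007 -1.     0.011]]
```

Force is falling as it did at the second release. I'll nudge as before.

Call:
step_arm(grip=[1,1], delta_pos=[[0,0,-0.001],[0,0,-0.001]], rotation=[[-0.011,0,0],[-0.011,0,0]])

```text
time_s: 10.7
position: [0.5621, 0.1144, 0.0927]
tcp_rot: [-1.342, -0.983, 0.99]
wrist_force: [-1.2, -0.1, -0.4]
width: 0.0006
```

```bash
python3 go.py
```

```text
t 10.7 pos [0.5621 0.1144 0.0927] lamp: s=0.0312 y=0.0014 z=0.0927 F lamp [-1.08 -0.4  -0.43] w 0.0005726424292146248
[[ 0.295 -0.    -0.956]
 [ 0.956 -0.007  0.295]
 [-0.007 -1.    -0.002]]
```

Third click released. I'll back away, rise and move clear to check.

Call:
step_arm(grip=[1,1,1,1,1,1,1,1], delta_pos=[[0,0,0.01],[0,0,0.03],[0,-0.03,0.035],[0,-0.07,0.035],[0,-0.11,0.035],[0.02,-0.13,0.05],[0.06,-0.13,0.07],[0.1,-0.13,0.09]], rotation=[[0,0,0],[0,0,0],[0,0,0],[0,0,0],[0,0,0],[0,0,0],[0,0,0],[0,0,0]])

```text
time_s: 11.5
position: [0.5057, 0.2381, 0.2233]
tcp_rot: [-1.343, -0.984, 0.986]
wrist_force: [0.8, 1.3, -0.8]
width: 0.0001
```

Call:
step_arm(grip=[1,1,1,1,1,1,1,1], delta_pos=[[0.04,0,0.02],[0.08,0,0.04],[0.12,0,0.06],[0.16,0,0.08],[0.2,0,0.1],[0.24,0,0.12],[0.28,0,0.14],[0.28,0,0.14]], rotation=[[0,0,0],[0,0,0],[0,0,0],[0,0,0],[0,0,0],[0,0,0],[0,0,0],[0,0,0]])

```text
time_s: 12.3
position: [0.4498, 0.5547, 0.22]
tcp_rot: [-1.334, -0.991, 0.993]
wrist_force: [-0.2, 0.1, -0.2]
width: 0.0007
```

```bash
python3 go.py; python3 - <<'E'
from h import *
m=r.camera_model("top"); p,d=r.snapshot("top"); cv2.imwrite("pics/top3.png",p)
W=cloud(d,m); roi=np.zeros(d.shape,bool); roi[130:275,290:390]=1
hi=(W[...,2]>.078)&(W[...,2]<.13)&roi
n,l,st,_=cv2.connectedComponentsWithStats(hi.astype(np.uint8))
a=np.deg2rad(-17.3);ux=np.array([np.cos(a),np.sin(a),0])
for i in range(1,n):
    if st[i,4]>20:
        q=W[l==i]; qt=q[q[:,2]>q[:,2].max()-.01].mean(0); print(st[i],qt.round(4),"from P0",((qt-[.549,.1164,0])@ux+.018).round(4))
D=cv2.absdiff(p,cv2.imread("pics/top0.png")).max(2)
cv2.imwrite("pics/c4.png",np.hstack([p[20:330,190:430],cv2.cvtColor(D[20:330,190:430],8)]))
E
```

```text
t 12.3 pos [0.4498 0.5547 0.22  ] lamp: s=-0.2069 y=0.3884 z=0.2200 F lamp [-0.24 -0.   -0.19] w 0.000655995389582973
[[ 0.288 -0.    -0.958]
 [ 0.958 -0.001  0.288]
 [-0.001 -1.    -0.   ]]
[319 186  14  10 102] [0.5834 0.1058 0.1113] from P0 0.054
[352 200   9   9  66] [0.5558 0.0469 0.0948] from P0 0.0452
```

View pics/c4.png

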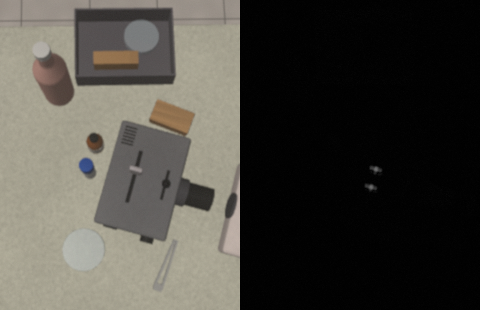

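The picture difference shows that only the filter lever changed. It measures 54.0 mm from home, and the iris and all the loose items are where they were.

```bash
python3 -c "
from plant import r
print(r.hand_in())"
```

```text
the job is handed in; nothing more can be done
None
```

The filter lever is seated in the third click and the job is handed in; hand-in gave no verdict.

**What I did:** With the fingers shut, I pushed the lever back from its first click to the home stop. There a push of about 9 N, above the 7 N detent peak, moved it less than 1 mm, and a picture showed it at the robot's end of the slot. I then pushed it the other way in steps of a few millimetres. The force dropped away at three points, each 18 to 19 mm after the last, and I stopped after the third.

**Last checks:**
- **Lever:** the top camera puts it 36 mm beyond its starting click, so 54.0 mm from home. This takes the start as the first click (18 mm), which the lamp-frame measurement and the click count agree with.
- **Iris ball:** it moved less than 0.2 mm.
- **Loose items:** in the area around the lamp, the before/after picture difference showed only the filter lever changed.
- **Forces and time:** the highest wrist force I read was about 11 N. The arm finished clear of everything at 12.3 s.

No check failed. One reading was slightly off: the fingertip measured about 2 mm wider each side than the 19 mm pads suggest, within calibration error.

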